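# Centre the pink display cupcake on its cake stand

## Task

The pink display cupcake has been left near the edge of its little white cake stand: nudge it gently from the side with the tips of the shut fingers until it stands upright in the middle of the stand's plate. Only touch and push it: do not pick it up or take it between the fingers, do not tip it over or knock it off, and do not shift the stand. Leave the brown cupcake and its stand and everything else on the counter where they are.

Things in the scene. Friction and masses are not known exactly. Their poses are not given: they have to be found in the camera images.
- cupcake: Pink cupcake, loose: rigid plaster display piece, about 0.2 kg, 67 mm tall, round. White liner: flat foot only 18 mm across, bevelled 10 deg out to 42 mm, so it wobbles and settles back upright; 60 mm at 27 mm up. Pink icing: widest, 66 mm, 25 to 36 mm up; 50 mm to 47 up; 32 mm to 55 up; red cherry. Origin: centre of underside, z up. Pushed at the wide ring it slides (1-3 N); higher it rocks.
- stand_top (a point): Centre of the upper face of the pink cupcake's stand: a loose white ceramic pedestal, 0.95 kg; flat round plate 110 mm across, 12 mm thick, no rim, its upper face 70 mm above the counter; a thin flush brass ring, 86 mm across, is inlaid around the centre. Neck 36 mm thick, base 90 mm across. z up.
- stand: The same stand; origin at the centre of its underside, on the counter.
- cupcake2: A brown cupcake with a yellow berry, same shape as the pink one, standing centred on the second stand. To be left alone. Origin: centre of its underside.
- stand2: The second white cake stand, same shape as the first; to be left alone. Origin: centre of its underside, on the counter. The two stands' places may be swapped.
- jar: Amber jar with a yellow lid, 60 mm across, 85 mm tall, loose bystander behind the stands. Origin: centre of its underside.
- jar2: Green jar with a red lid, 60 mm across, 85 mm tall, loose bystander behind the stands. Origin: centre of its underside.
- mug: Blue mug, 80 mm across, 90 mm tall, handle to its +y, loose bystander at the left. Origin: centre of its underside.
- teabox: Maroon box, 75 x 75 x 85 mm tall, loose bystander at the right. Origin: centre of its underside.
- clamshell: Clear pastry box, 150 x 120 x 45 mm tall, loose bystander at the back left. Origin: centre of its underside.
- spatula: Spatula lying flat along its x axis, loose bystander at the front right.

How it is judged:
By the outcome, as a careful person would: the job done as asked, in the order asked, and still so for the second after the job is handed in, with the robot touching nothing.
It also fails if it takes over 35 s, if anything falls off the work surface, if the arm or the gripper's body presses on something with over 40 N, if the wrist force passes 120 N, or if a joint passes its speed limit or range.

## Robot

A 7-joint arm with a two-finger parallel gripper is mounted at the origin on the work surface. World frame = base frame: x ahead of the robot, y to its left, z up, the work surface at z = 0. Lengths are in m, angles in rad, forces in N, time in s.
With the tool pointing down it reaches from about 0.425 to 0.875 m from the base axis. Payload 4.7 kg.
Tool frame: the origin (TCP) lies at the very end of the fingers, on their centre line; the grasp point (between the pads) lies 19 mm behind it; z points along the fingers, y is the line along which they close (so a half turn about z gives the same grasp; the last joint's range is limited). The gripper opens to 87 mm and grips with 3 to 60 N. Pads are 19 mm wide; open, the fingers measure 117 mm over their backs; the gripper's body (75 mm by 190 mm) begins 51 mm behind the grasp point.
Start: joints at [1.304, 0.321, -0.07, 1.45, 0.023, 1.371, -0.057], TCP at [0.18, -0.625, 0.223] pointing down, gripper open.
Joint ranges: [-2.86, 2.86], [-0.3, 2.09], [-1.38, 1.24], [0.06, 2.45], [-1.56, 4.7], [0.09, 2.05], [-2.69, 2.69]. Speed limits (rad/s): [2.57, 2.57, 3.14, 3.14, 3.14, 3.14, 3.14].

## Interface

Orientations are given as a rotation vector (axis times angle).
In Python, from bench import get_state, get_image, get_calibration, close_job gives the robot as it stands.
- The arm moves only by the shell command python3 -m crank 'ROWS' [FORCE]. ROWS is JSON, a list of rows, each a list of 5 numbers: the opening, from 0 (shut) to 1 (fully open), then the shift along the world's x, y, z in units of 0.2 m (1.0 is 0.2 m), then the turn about the world's z in units of 2 pi rad (1.0 is 2 pi rad). A call has 1 to 5 rows; each row is the pose to reach, as a shift and turn from the pose commanded when the call began, turning the shorter way round; what a row does not reach only later rows make up. A row lasts 1/8 s, in which the tool goes at most 62.5 mm and 10.7 degrees, less where a joint would pass 70% of its speed; a pose out of reach is approached as far as the arm can. A call with a number of a shift or a turn outside -1 to 1 is refused whole. A call with a gripper value outside its range is refused whole. The fingers move at their own pace and stop on an object; FORCE is the grip in N (left out, the last holds). Time passes only in rows, so rows that repeat a pose let the fingers close. It gives the time, the measured TCP pose, the force, the opening and the grip force at its end, in the units of the state.
- get_state(): the state, without advancing time (a new reading comes with each control period).
- get_image(name): name is "scene" or "top" or "wrist"; returns the picture (400x640x3 uint8, red, green, blue); there is no depth.
- get_calibration(name): a dict with "fovy" (degrees; the focal length in pixels is half the picture's height over the tangent of half this angle, whatever the lens; pixels are square), "cx", "cy" (the principal point, pixels), "R" (3x3) and "t" (3): a world point X has camera coordinates R X + t. Camera axes: x right, y down, z forward; pixel columns grow to the right and rows downward; lengths in m; the calibration is good to about 2 mm. The wrist camera is an equidistant fisheye: a pixel r from the principal point sees the ray r / f radians off the axis. A picture is of the moment at which its call begins: read the wrist's pose just before it. get_calibration takes no time and is no camera call; for the wrist camera it gives the pose at the moment of the call.
- close_job(): hands the job in; it is judged then, once.
The state is a dict: "time": time; "joint_positions": joint angles; "qd": joint speeds; "joint_torque": joint torques, N m; "position": TCP position; "tool_rot": TCP orientation; "ft_force": force on the tool from outside, world axes, zero at the start; "torque": the same for the moment, N m; "grip_width": opening from 0.0 (shut) to 1.0 (fully open); "grip_force": force on a finger pad.
Only numpy, scipy, OpenCV 4.12 (cv2) and the standard library are available. Lean on these libraries where they do the work, as an engineer would, in place of code of your own. Each camera call takes 0.05 s, during which the arm holds its last target. There are 200 camera calls.

## Working session

There is one attempt and no reset: what is moved stays moved. The work goes in short steps, Python scripts to look and compute and a shell command to move; the robot and the scene stay as the last step left them, time stands still between calls to the robot, and variables do not carry over. Pictures are saved under pics/ and viewed, at most 10 in all, crops included, and the job is handed in when it is done.

```bash
mkdir -p pics; python3 - <<'E'
from bench import *
import cv2
for n in("top","scene"):
    im=get_image(n); cv2.imwrite(f"pics/{n}0.png",im[:,:,::-1]); c=get_calibration(n); print(n,c)
s=get_state();print(s["time"],s["position"],s["tool_rot"],s["ft_force"])
E
```

```text
top {'fovy': 43.719570922338164, 'cx': 326.4366964649628, 'cy': 202.88721317583202, 'R': array([[ 1.03214033e-03, -9.99979695e-01, -6.28840821e-03],
       [-9.87241691e-01, -1.76759950e-05, -1.59228901e-01],
       [ 1.59225557e-01,  6.37252533e-03, -9.87221664e-01]]), 't': array([0.00590492, 0.55771497, 1.5653645 ])}
scene {'fovy': 42.73053672060429, 'cx': 315.4238552657342, 'cy': 197.35009313097348, 'R': array([[ 0.01318524,  0.99989287,  0.0063566 ],
       [ 0.6345822 , -0.00345481, -0.77284766],
       [-0.7727429 ,  0.01422396, -0.63455977]]), 't': array([-0.01935212, -0.30002807,  1.96021118])}
0.1 [ 0.17992373 -0.62408127  0.22156851] [-3.10901835e+00 -4.39399120e-01  5.57572254e-04] [-1.17715627 -0.09732285 -0.18378433]
```

View pics/top0.png

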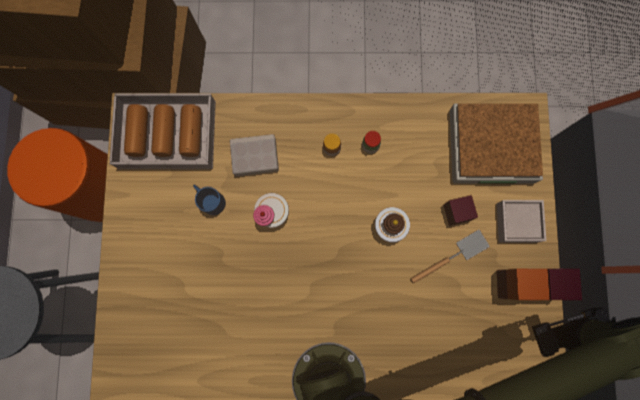

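View pics/scene0.png

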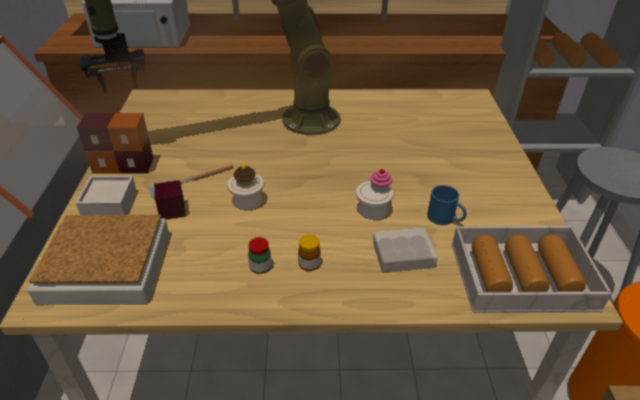

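The top view shows the pink cupcake at about (264,215), toward the front left of its stand, whose plate centre is at about (271,211). The mug is at (209,201) and the brown cupcake at (392,225).

```bash
cat > h.py <<'E'
import numpy as np, cv2
from bench import *
def ray(c,u,v,z,fish=False):
    f=200/np.tan(np.radians(c["fovy"])/2); x=(u-c["cx"])/f; y=(v-c["cy"])/f
    d=np.array([x,y,1.])
    if fish:
        r=np.hypot(x,y); d=np.array([x/r*np.sin(r),y/r*np.sin(r),np.cos(r)])
    R=np.array(c["R"]);o=-R.T@c["t"];d=R.T@d
    return o+d*(z-o[2])/d[2]
def pinkmask(im):
    h=cv2.cvtColor(im,cv2.COLOR_RGB2HSV)
    return ((h[...,0]>155)&(h[...,0]<176)&(h[...,1]>90)&(h[...,2]>90)).astype(np.uint8)
def whitemask(im):
    h=cv2.cvtColor(im,cv2.COLOR_RGB2HSV)
    return ((h[...,1]<50)&(h[...,2]>120)).astype(np.uint8)
def big(m,box):
    k=np.zeros_like(m);x0,y0,x1,y1=box;k[y0:y1,x0:x1]=m[y0:y1,x0:x1]
    return max(cv2.findContours(k,cv2.RETR_EXTERNAL,cv2.CHAIN_APPROX_NONE)[0],key=cv2.contourArea)
E
python3 - <<'E'
from h import *
im=get_image("top");c=get_calibration("top")
p=big(pinkmask(im),(240,185,305,240)); print("pink box",cv2.boundingRect(p))
(u,v),r=cv2.minEnclosingCircle(p);print(u,v,r,"ring z.1:",ray(c,u,v,.1))
w=big(whitemask(im)|pinkmask(im),(240,185,305,240));P=np.array([ray(c,*q[0],.07)[:2] for q in w])
print(cv2.boundingRect(w))
(u,v),r=cv2.minEnclosingCircle(w);print(u,v,r,"plate:",ray(c,u,v,.07))
print("d",2*r*1.5/500)
cr=im[170:260,230:320];cv2.imwrite("pics/c1.png",cv2.resize(cr[:,:,::-1],None,fx=6,fy=6,interpolation=cv2.INTER_CUBIC))
print("mug",ray(c,209,201,.09),"brown",ray(c,392,225,.1), "jar",ray(c,332,142,.085),"clam",ray(c,254,155,.045))
E
```

```text
pink box (254, 205, 20, 20)
263.25 215.0 10.077921867370605 ring z.1: [0.5106615  0.20216881 0.1       ]
(254, 193, 34, 34)
270.0 210.5 18.117769241333008 plate: [0.52916352 0.18507363 0.07      ]
d 0.10870661544799805
mug [0.5564105 0.3751732 0.09     ] brown [ 0.47952765 -0.19699369  0.1       ] jar [ 0.749237   -0.01171923  0.085     ] clam [0.7169039  0.24417401 0.045     ]
```

View pics/c1.png

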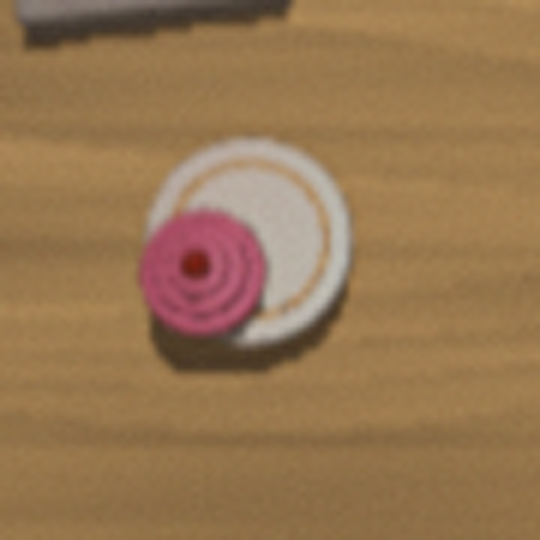

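The crop shows the plate centred at about (249,242) and the pink icing at about (203,271). In the full image that is (271.5,210.3) and (263.8,215.2), so the cupcake is about 29 mm off centre toward −x+y. I'll move in high with the fingers shut and look from nearby.

```bash
python3 -m crank '[[0,1,1,0.4,0.14],[0,1,1,0.4,0.14],[0,1,1,0.4,0.14],[0,1,1,0.4,0.14],[0,1,1,0.4,0.14]]'; python3 -m crank '[[0,0.4,1,0,0.14],[0,0.4,1,0,0.14],[0,0.4,1,0,0.14],[0,0.4,1,0,0.14],[0,0.4,1,0,0.14]]'
```

```text
time: 0.78
position: [0.3825, -0.4219, 0.3035]
tool_rot: [2.62, 1.732, 0.001]
ft_force: [-0.3, -0.9, 0.3]
grip_width: 0.515
grip_force: 0.0
time: 1.4
position: [0.4613, -0.221, 0.3028]
tool_rot: [1.629, 2.686, 0.001]
ft_force: [-0.5, -0.8, -0.1]
grip_width: 0.02
grip_force: 0.0
```

```bash
python3 -m crank '[[0,0,1,0,0.044],[0,0,1,0,0.044],[0,0,1,0,0.044],[0,0,1,0,0.044]]'; python3 -m crank '[[0,0,1,0,0],[0,0,1,0,0],[0,0,1,0,0],[0,0,1,0,0]]';  python3 -m crank '[[0,-0.05,0.4,-0.2,0],[0,-0.05,0.4,-0.2,0],[0,-0.05,0.4,-0.2,0]]'
python3 - <<'E'
from h import *
c=get_calibration("wrist");im=get_image("wrist");cv2.imwrite("pics/w1.png",im[:,:,::-1]);print(c)
E
```

```text
time: 1.9
position: [0.4599, -0.0195, 0.3029]
tool_rot: [1.248, 2.882, -0.0]
ft_force: [-0.2, -0.1, -0.0]
grip_width: 0.004
grip_force: 0.0
time: 2.4
position: [0.4592, 0.1796, 0.3028]
tool_rot: [-1.25, -2.882, -0.002]
ft_force: [0.2, 0.3, 0.8]
grip_width: 0.005
grip_force: 0.0
time: 2.78
position: [0.4494, 0.2556, 0.2614]
tool_rot: [-1.255, -2.877, 0.002]
ft_force: [0.4, -1.1, -0.3]
grip_width: 0.007
grip_force: 0.0
{'fovy': 65.70646984690485, 'cx': 315.9014141031158, 'cy': 202.13910453232933, 'R': array([[ 0.7325839 ,  0.68067366, -0.00204749],
       [ 0.65284692, -0.70177733,  0.28513062],
       [ 0.19264402, -0.2102188 , -0.95848648]]), 't': array([-0.50281691, -0.15936057,  0.39572668])}
```

View pics/w1.png

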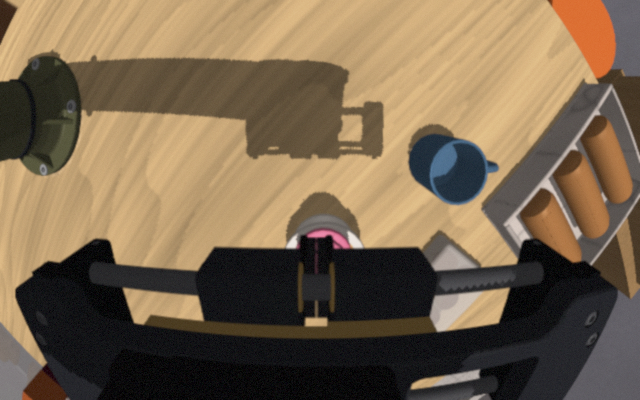

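The wrist view shows the shut fingers at about (317,270) covering the pink cupcake behind them at (320,235). The mug, at (458,170), is clear. Next I go down beside the stand and close in to just short of contact.

```bash
python3 -m crank '[[0,0.025,0.022,-0.4,0],[0,0.025,0.022,-0.865,0],[0,0.025,0.022,-0.865,0],[0,0.025,0.022,-0.865,0],[0,0.025,0.022,-0.865,0]]'; python3 -m crank '[[0,0.025,-0.026,0,0],[0,0.05,-0.052,0,0],[0,0.075,-0.078,0,0],[0,0.097,-0.101,0,0],[0,0.097,-0.101,0,0]]'
python3 - <<'E'
from h import *
im=get_image("top");j=get_image("scene")
k=lambda a,y,x:cv2.resize(a[y:y+90,x:x+90,::-1],None,fx=4.4,fy=4.4,interpolation=cv2.INTER_CUBIC)
cv2.imwrite("pics/t2.png",np.hstack([k(im,170,230),k(j,150,330)]))
E
```

```text
time: 3.45
position: [0.4571, 0.2594, 0.0916]
tool_rot: [1.262, 2.875, 0.003]
ft_force: [-0.1, 0.0, 0.8]
grip_width: 0.005
grip_force: 0.0
time: 4.08
position: [0.475, 0.239, 0.0895]
tool_rot: [-1.261, -2.877, 0.0]
ft_force: [0.4, 0.9, -0.7]
grip_width: 0.007
grip_force: 0.0
```

View pics/t2.png

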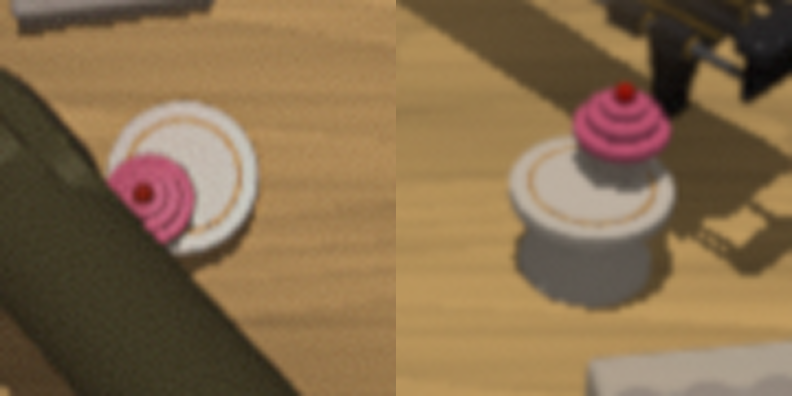

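The cupcake is upright at the plate edge. The finger is just behind it, at the upper right in the scene view, and does not touch it yet. I push in small steps.

```bash
cat >> h.py <<'E'
def cherry(n,box):
    im=get_image(n);c=get_calibration(n);h=cv2.cvtColor(im,cv2.COLOR_RGB2HSV)
    x0,y0,x1,y1=box;k=np.zeros(im.shape[:2]);
    m=((h[...,0]<6)|(h[...,0]>174))&(h[...,1]>170)&(h[...,2]>70)
    k[y0:y1,x0:x1]=m[y0:y1,x0:x1]
    v,u=np.nonzero(k); 
    print(n,len(u), np.round([u.mean(),v.mean()],2) if len(u) else "", ray(c,u.mean(),v.mean(),.131).round(4) if len(u) else "")
    return im
def both():
    a=cherry("top",(245,195,290,230));b=cherry("scene",(345,155,410,200))
    k=lambda a,y,x:cv2.resize(a[y:y+90,x:x+90,::-1],None,fx=4.4,fy=4.4,interpolation=cv2.INTER_CUBIC)
    return np.hstack([k(a,170,230),k(b,150,330)])
E
python3 -c "from h import *;both()"
python3 -m crank '[[0,0.01,-0.011,0,0],[0,0.021,-0.022,0,0],[0,0.031,-0.033,0,0],[0,0.042,-0.044,0,0],[0,0.052,-0.054,0,0]]'; python3 -c "from h import *;both()"
python3 -m crank '[[0,0.01,-0.011,0,0],[0,0.02,-0.021,0,0],[0,0.03,-0.031,0,0],[0,0.035,-0.036,0,0],[0,0.035,-0.036,0,0]]'; python3 -c "from h import *;cv2.imwrite('pics/t3.png',both())"
```

```text
top 10 [262.  213.8] [0.5101 0.2019 0.131 ]
scene 15 [381.4 170.6] [0.511  0.2035 0.131 ]
time: 4.9
position: [0.4849, 0.2292, 0.0897]
tool_rot: [-1.259, -2.878, -0.001]
ft_force: [-1.2, 2.0, 1.2]
grip_width: 0.004
grip_force: 1.1
top 8 [264.12 211.88] [0.516  0.1955 0.131 ]
scene 17 [379.88 171.59] [0.5158 0.1985 0.131 ]
time: 5.62
position: [0.4921, 0.2214, 0.0895]
tool_rot: [1.26, 2.878, -0.0]
ft_force: [-1.3, 1.3, 0.7]
grip_width: 0.001
grip_force: 0.7
top 7 [267.   209.71] [0.5227 0.1869 0.131 ]
scene 16 [377.75 173.31] [0.5241 0.1914 0.131 ]
```

View pics/t3.png

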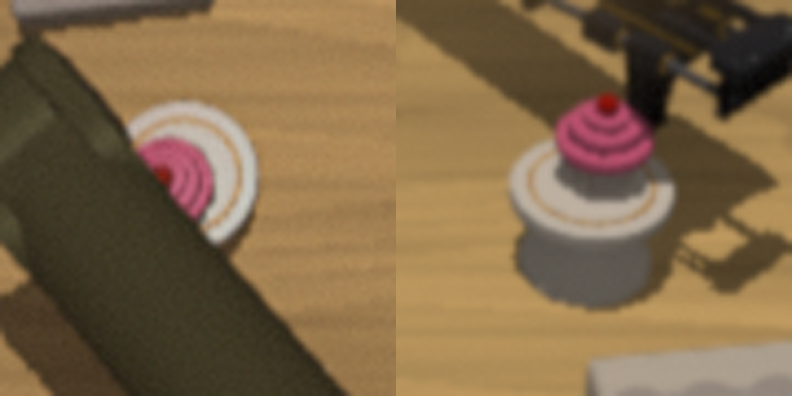

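The cupcake slid upright about 18 mm along the diagonal and the stand has not moved. I push another 9 mm, then back off and measure.

```bash
python3 -m crank '[[0,0.01,-0.011,0,0],[0,0.02,-0.021,0,0],[0,0.031,-0.0325,0,0],[0,0.031,-0.0325,0,0]]'
python3 -m crank '[[0,-0.03,0.031,0,0],[0,-0.15,0.16,0,0],[0,-0.25,0.45,0,0],[0,-0.25,0.6,0,0],[0,-0.25,0.6,0,0]]'
python3 - <<'E'
from h import *
cv2.imwrite('pics/t4.png',both())
im=get_image("top");c=get_calibration("top")
p=big(pinkmask(im),(245,185,305,240));(u,v),r=cv2.minEnclosingCircle(p);print("pink",u,v,r,ray(c,u,v,.1))
w=big(whitemask(im)|pinkmask(im),(245,185,305,240));(u,v),r=cv2.minEnclosingCircle(w);print("plate",u,v,r,ray(c,u,v,.07),cv2.boundingRect(w))
E
```

```text
time: 6.22
position: [0.4985, 0.2146, 0.0895]
tool_rot: [1.26, 2.877, -0.0]
ft_force: [-0.4, 1.6, 0.5]
grip_width: 0.004
grip_force: 0.5
time: 6.85
position: [0.4466, 0.3381, 0.0898]
tool_rot: [-1.252, -2.881, -0.002]
ft_force: [0.4, -0.9, -0.0]
grip_width: 0.004
grip_force: 0.0
top 9 [268.67 207.89] [0.5283 0.1819 0.131 ]
scene 12 [375.5 175. ] [0.5322 0.1841 0.131 ]
pink 269.8714294433594 209.528564453125 10.190227508544922 [0.52784967 0.181905   0.1       ]
plate 270.9375 210.0625 17.117570877075195 [0.5305666  0.18212335 0.07      ] (255, 193, 33, 35)
```

View pics/t4.png

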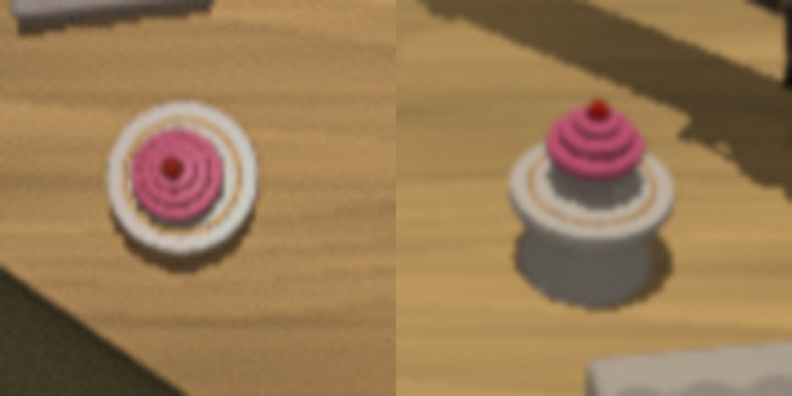

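The cupcake is upright and close to centred, about 2–3 mm off. I'll cross-check numerically with the second view.

```bash
python3 - <<'E'
from h import *
for n,b,ref in(("scene",(340,150,410,225),0),("top",(245,185,305,235),0)):
    im=cv2.resize(get_image(n),None,fx=4,fy=4,interpolation=cv2.INTER_CUBIC);c=get_calibration(n);B=[4*x for x in b]
    f=lambda p,z:ray(c,(p[0]+.5)/4-.5,(p[1]+.5)/4-.5,z)[:2].round(4)
    h=cv2.cvtColor(im,cv2.COLOR_RGB2HSV);x0,y0,x1,y1=B
    # brass ring: tan pixels enclosed in white plate
    p=big(pinkmask(im),B);r=cv2.boundingRect(p);print(n,"pink",r,f((r[0]+r[2]/2,r[1]+r[3]-1-r[2]*0),.1), "mid",f((r[0]+r[2]/2,r[1]+r[3]/2),.1))
    w=big(((h[...,1]<60)&(h[...,2]>95)).astype(np.uint8)|pinkmask(im),B)
    P=np.array([f(q[0],.07) for q in w])
    # robust circle of known radius .055
    from scipy.optimize import least_squares
    s=least_squares(lambda a:np.hypot(*(P-a[:2]).T)-a[2],[.53,.181,.055],loss="soft_l1",f_scale=.001)
    print("plate",s.x.round(4),cv2.boundingRect(w))
    Q=np.array([f(q[0],.1) for q in p])
    s=least_squares(lambda a:np.hypot(*(Q-a[:2]).T)-a[2],[.53,.181,.033],loss="soft_l1",f_scale=.001);print("pinkfit",s.x.round(4))
E
```

```text
scene pink (1458, 701, 85, 63) [0.5641 0.1811] mid [0.5285 0.1848]
plate [0.4909 0.1909 0.0344] (1458, 701, 85, 63)
pinkfit [0.5296 0.1845 0.0334]
top pink (1041, 799, 80, 81) [0.497  0.1813] mid [0.5279 0.1819]
plate [0.5309 0.1818 0.0545] (1018, 773, 136, 138)
pinkfit [0.5287 0.1824 0.0312]
```

The offset is about 2.5 mm, the cupcake is upright, and the fitted sizes agree with the given ones. The robot is clear of everything, so I hand in.

```bash
python3 -c "from bench import *;print(close_job())"
```

```text
the job is handed in; nothing more can be done
None
```

The pink cupcake stands upright about 2.5 mm from the centre of its stand's plate; I saw no movement of the stand, the robot touched nothing else, and the job is handed in after about 7 s of robot time.

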